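# Lock the rotary holder, find the lens's keyways and hold it home

### The arm

A 7-joint arm with a two-finger parallel gripper is mounted at the origin on a cart in front of the work surface, level with it; the furniture and walls round the work are solid. World frame = base frame: x ahead of the robot, y to its left, z up, the work surface at z = 0. Lengths are in m, angles in rad, forces in N, time in s.
With the tool pointing down it reaches from about 0.425 to 0.95 m from the base axis. Payload 4.7 kg.
Tool frame: the origin (TCP) lies on the centre line of the jaws, within the pads' length; the fingertips stand robot.nose_length ahead of it and the grasp point (between the pads) lies 8 mm behind it (robot.nose_length is the distance from the TCP to the fingertips, in m); z points along the fingers, y is the line along which they close (so a half turn about z gives the same grasp; the last joint's range is limited). The gripper opens to 85 mm and grips with 20 to 120 N. Pads are 22 mm wide; open, the fingers measure 114 mm over their backs; the gripper's body (76 mm by 85 mm) begins 54 mm behind the grasp point. The pads swing forward as they close: fully open they stand 13 mm farther back than shut.
Start: joints at [-1.369, 0.469, -0.049, 1.532, 0.024, 1.141, -0.082], TCP at [0.154, 0.657, 0.242] pointing down, gripper open.
Joint ranges: [-2.59, 2.59], [-0.33, 1.99], [-1.39, 1.29], [0.1, 2.45], [-1.04, 4.18], [0.21, 1.99], [-2.66, 2.66]. Speed limits (rad/s): [2.57, 2.57, 3.14, 3.14, 3.14, 3.14, 3.14].

### API

Orientations are given as [roll, pitch, yaw] about the fixed x, y, z axes, in that order (R = Rz(yaw) Ry(pitch) Rx(roll)).
In Python, from plant import robot gives the robot as it stands. Calls block until the motion is done:
- robot.goto(position, orientation): joint-space move of the TCP to a pose.
- robot.move_straight(position, vel=0.15, attitude=None, contact_N=None): straight line of the TCP; attitude=None keeps the orientation; vel is the mean speed in m/s. With contact_N (N) it stops when the force on the tool has changed by that much, and returns True; else False.
- robot.move_joints(angles): joint-space move.
- robot.grip(opening, strength=None): opening from 0.0 (shut) to 1.0 (fully open); strength is the grip in N (None keeps the last); returns when the fingers have stopped.
- robot.sleep(seconds).
- robot.inverse_kinematics(position, orientation): joint angles nearest the present ones, or None.
- robot.sense(): the state.
- robot.grab_frame(name): name is "side" or "top"; returns a dict with "image" (384x512x3 uint8, red, green, blue), "range_z" (384x512 float32, m along the optical axis (not along the pixel's ray), 0 where there is no reading), "fx", "fy", "cx", "cy" (pixels), "dist_coeffs" ([k1, k2, p1, p2, k3] as OpenCV has them; the pictures are not rectified), "R" (3x3) and "t" (3): a world point X has camera coordinates R X + t. Camera axes: x right, y down, z forward; pixel columns grow to the right and rows downward; lengths in m; the calibration is good to about 2 mm. A picture is of the moment at which its call begins.
A pose or a line that the arm cannot do raises robot.IKError and nothing moves.
- robot.close_job(): hands the job in; it is judged then, once.
The state is a dict: "t": time; "joint_pos": joint angles; "joint_velocities": joint speeds; "effort": joint torques, N m; "tcp_pos": TCP position; "tcp_rot": TCP orientation; "wrist_force": force on the tool from outside, world axes, zero at the start; "torque": the same for the moment, N m; "opening": opening from 0.0 (shut) to 1.0 (fully open); "gripper_force": force on a finger pad.
Only numpy, scipy, OpenCV 4.12 (cv2) and the standard library are available. Lean on these libraries where they do the work, as an engineer would, in place of code of your own. Each camera call takes 0.05 s, during which the arm holds its last target. There are 200 camera calls.

### The job

Lock the rotary work holder first: take the lock pin out of the tool block and push it all the way down through the turntable's tongue into the base's, or the camera will just spin along with the lens. Then grip the lens, which so far only rests on top of the camera mount's pins, by its knurled collar, turn it with a light touch until its hidden keyways drop over the pins, and push it down fully home against the mount's spring. Finish holding it there, pushed home with the gripper still on it, so that the set screws can be tightened; do not let go, and leave the things lying around where they are.

Things in the scene. Friction and masses are not known exactly. Their poses are not given: they have to be found in the camera images.
- holder: Fixed grey round base, 144 mm across and 18 mm high, of a rotary work holder. Origin on its axis at the table top, z up. Its drilled tongue (30 mm wide) points along its own -y, under the turntable's tongue. The steel turntable on it (132 mm across, top at 30 mm) carries two vice jaws on its x sides (tops at 58 mm) and between them a black camera, 60 x 60 mm, top at 69 mm, lens mount up.
- turntable (a joint): Angle of the turntable in its base, rad, growing anticlockwise seen from above. It starts at 0, the holes of the two tongues in line, and turns very easily (about 0.01 N m) unless the lock pin is in; then it has only about 0.02 rad of play.
- lock_hole (a point): Centre of the mouth of the lock hole, on top of the turntable's tongue, 100 mm from the turntable's axis and 30 mm above the table. Through hole of 9.5 mm with a 1 mm chamfer; the tongue is 30 mm wide and 10 mm thick. Moves with the turntable.
- base_hole (a point): Centre of the mouth of the 9.5 mm hole in the base's tongue, straight below lock_hole when the turntable is at 0; its mouth is 18 mm above the table and the hole goes right through to the table.
- lock_pin: Loose steel lock pin, 64 mm long, 60 g, upright in one of the tool block's three holes; the tallest thing there. Origin on its axis at the underside of its 18 mm wide, 3 mm thick flange, z up. Below it an 8 mm shank, 26 mm long, last 3 mm tapered; above it a neck, then the knurled grip. Fully in when the flange lies on the turntable's tongue.
- pin_grip (a point): Middle of the lock pin's knurled grip, on its axis, 26 mm above its origin. The grip is 14 mm in diameter and reaches from 13 to 38 mm above the origin (the pin's top).
- tool_block: Fixed grey block, 136 (x) x 36 (y) x 30 mm high, origin at the centre of its underside, with three 26 mm deep, 10 mm wide upright holes in a row along its own x at -46, 0 and +46 mm. The lock pin stands in one, two short round bit sockets (17 and 21 mm across, standing 18 mm out of the block) in the others; which is where varies.
- lens: Loose camera lens, 49 mm tall, 0.1 to 0.2 kg, upright. Origin on its axis at its lower rim, z up; the direction of its x axis tells nothing about the keyways. Its skirt (51 mm across, 0 to 20 mm) is a sleeve of 37 mm bore with three keyways inside, 120 degrees apart, 9 mm wide, open at the rim, hidden while it stands on the mount. At the start the rim rests on the mount's three pins.
- lens_collar (a point): Middle of the lens's knurled collar, on its axis, 31 mm above the lens's origin. The collar is 52 mm in diameter and reaches from 20 to 42 mm above the origin; above it a 47 mm bezel. Turned clockwise seen from above, the keyways meet the pins somewhere between 0.35 and 1.45 rad from the start (the other way between 0.65 and 1.75 rad), and stay in line over about 0.18 rad.
- lens_seat (a point): Centre of the mount's flange face, on the turntable's axis, 74 mm above the table, z up. The lens is fully home when its lower rim is on this face (its origin at this point). It starts 11 mm higher; with the keyways in line it sinks 7 mm freely onto the sprung ring, then 4 mm more against the spring. Let go, it springs back up 4 mm.
- spigot_top (a point): Centre of the top of the mount's steel spigot, 18 mm above the seat, hidden in the lens. The spigot is 34 mm in diameter and guides the lens. Three radial pins, 5 mm thick, 120 degrees apart, stand 5 mm out of it, their tops 11 mm above the seat.
- spring_ring (a joint): How far the sprung ring round the foot of the spigot is pushed down, m: 0 free (4 mm proud of the seat), 0.004 flush with it. It takes 3 N to start and 11 N to push flush.
- precision_driver: Bystander: loose slim precision screwdriver, 142 mm long, 11 mm thick, lying on the table. Leave it alone.
- red_box: Bystander: loose small red and white carton, 62 x 110 x 43 mm. Leave it alone.
- esd_brush: Bystander: loose flat black brush, 155 mm long, 13 mm high, lying on the table. Leave it alone.

How it is judged:
On the way, in this order (a step that is already met when the one before it is completed fails the run):
1. the lock pin is fully down through both tongues, its flange on the upper one (z of lock_pin in the frame of lock_hole below 0.003 m and horizontal distance between lock_pin and lock_hole below 0.003 m and horizontal distance between lock_pin and base_hole below 0.003 m and angle between lock_pin's own z axis and vertical below 0.1 rad), for 0.2 s.
2. with the holder locked, the keyways have dropped over the pins (all of step 1 and z of lens in the frame of lens_seat below 0.0065 m and horizontal distance between lens and lens_seat below 0.003 m and angle between lens's own z axis and vertical below 0.05 rad), for 0.1 s.
At the end, for the whole second after the job is handed in: The lock pin is in both tongues with its flange within 3 mm of the upper one; the turntable is within 0.06 rad of its starting angle; the lens is upright, within 3 mm of the mount's axis, its rim within 1.5 mm of the seat (spring compressed), and the fingers still hold it with more than 2 N (all of step 1 and horizontal distance between lens and lens_seat below 0.003 m and angle between lens's own z axis and vertical below 0.05 rad and z of lens in the frame of lens_seat below 0.0015 m and contact force between the fingers and lens above 2 N and value of joint turntable between -0.06 and 0.06 rad); the arm keeps its last pose, push and grip.
It fails at once if precision driver moved more than 30 mm (distance of precision_driver from where it was at the start of the episode above 0.03 m).
It fails at once if red box moved more than 30 mm (distance of red_box from where it was at the start of the episode above 0.03 m).
It fails at once if esd brush moved more than 30 mm (distance of esd_brush from where it was at the start of the episode above 0.03 m).
It fails at once if the lens pressed on the camera with more than 110 N (contact force between lens and turntable above 110 N).
It also fails if it takes over 54 s, if anything falls off the work surface, if the arm or the gripper's body presses on something with over 40 N, if the wrist force passes 120 N, or if a joint passes its speed limit or range.

## Working session

There is one attempt and no reset: what is moved stays moved. The work goes in short steps, each a Python script; the robot and the scene stay as the last script left them, time stands still between calls to the robot, and variables do not carry over. Pictures are saved under pics/ and viewed, at most 10 in all, crops included, and the job is handed in when it is done.

```bash
mkdir -p pics; ls; python3 - <<'E'
from plant import robot
import cv2,numpy as np
for n in("side","top"):
    f=robot.grab_frame(n); np.savez(f"pics/{n}0.npz",**f)
    cv2.imwrite(f"pics/{n}0.png",f["image"][:,:,::-1])
    print(n,f["fx"],f["cx"],f["cy"],f["dist_coeffs"],-f["R"].T@f["t"],f["R"][2])
s=robot.sense();print(s,robot.nose_length)
E
```

```text
pics
side 428.60303319450645 256.0133583841619 188.83002572228347 [-0.06406842  0.          0.          0.          0.        ] [ 0.35901617 -1.15316067  0.61246286] [ 0.2013708   0.87867921 -0.43286563]
top 433.69761786598883 248.05112711907745 187.34682866474017 [0.00131488 0.         0.         0.         0.        ] [ 0.40291044 -0.10243645  1.13465866] [ 0.18142038 -0.00868983 -0.98336724]
{'t': 0.1, 'joint_pos': array([-1.3688634 ,  0.46934699, -0.04861862,  1.5335885 ,  0.02411027,
        1.14100756, -0.08233264]), 'joint_velocities': array([-8.43254832e-05, -4.40835431e-04,  5.54492227e-04, -1.68876093e-03,
        1.21565935e-03, -1.75682390e-04, -1.55167165e-04]), 'effort': array([ 5.90373456e-04, -5.11515677e+01, -4.69472946e-02, -2.38389713e+01,
        1.07730881e-02,  4.37337236e-03, -1.43072174e-05]), 'tcp_pos': array([0.15428961, 0.65660053, 0.24136979]), 'tcp_rot': array([-3.13982940e+00,  6.11294259e-05,  2.91078186e+00]), 'wrist_force': array([0.38429401, 0.11317759, 0.82288659]), 'torque': array([0.00267356, 0.0079748 , 0.03065055]), 'gripper_force': 0.0, 'opening': 0.9991669381918429} 0.011
```

View pics/top0.png

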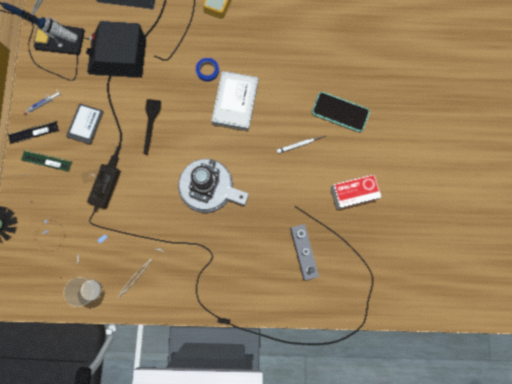

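View pics/side0.png

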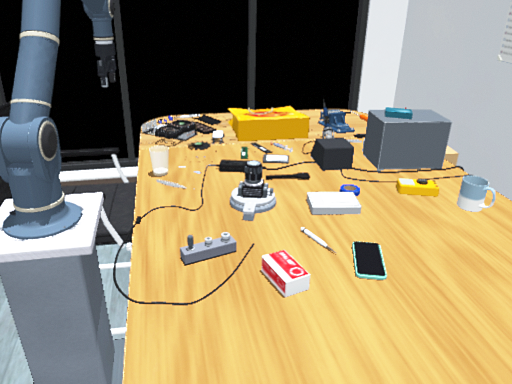

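The top view shows the holder at about (205,185) with its tongue to the right ending near (240,198). The lens is at (203,178) and the tool block runs (297,230)–(311,275). In the side view the tall pin is at the block's left end (190,240), which is the lower end (310,270) in the top view.

```bash
cat > h.py <<'E'
import numpy as np,cv2
from scipy.optimize import least_squares
def cloud(f):
    K=np.array([[f["fx"],0,f["cx"]],[0,f["fy"],f["cy"]],[0,0,1]]);v,u=np.mgrid[:384,:512]
    n=cv2.undistortPoints(np.stack([u,v],-1).reshape(-1,1,2).astype(float),K,f["dist_coeffs"]).reshape(384,512,2)
    z=f["range_z"][...,None];return (np.concatenate([n*z,z],-1)-f["t"])@f["R"]
def circ(P):
    r=least_squares(lambda p:np.hypot(P[:,0]-p[0],P[:,1]-p[1])-p[2],[*P.mean(0)[:2],.05],loss='soft_l1',f_scale=.002);return r.x
E
python3 - <<'E'
from h import *
for n in("top","side"):
    f=np.load(f"pics/{n}0.npz");f={k:f[k] for k in f};W=cloud(f);P=W.reshape(-1,3);ok=f["range_z"].ravel()>0;P=P[ok]
    def sel(c,r,z0,z1):
        d=np.hypot(P[:,0]-c[0],P[:,1]-c[1]);return P[(d<r)&(P[:,2]>z0)&(P[:,2]<z1)]
    if n=="top": c0=W[178,203];b0=W[252,304];print("lens px",c0,"block px",b0,"table",W[300,230])
    L=sel(c0,.1,.125,.15);print(n,"lens top",len(L),L.mean(0),(L.max(0)+L.min(0))/2,np.ptp(L,0))
    c=L.mean(0)
    T=sel(c,.135,.022,.038);d=np.hypot(*(T-c)[:,:2].T);T=T[d>.078];print(" tongue",len(T),T.mean(0),np.ptp(T,0),"dir",np.arctan2(*(T.mean(0)-c)[1::-1]),"far",np.hypot(*(T-c)[:,:2].T).max())
    B=sel(b0,.09,.024,.036);r=cv2.minAreaRect((B[:,:2]*1000).astype(np.float32));print(" block",len(B),r,B[:,2].mean())
    for q in [sel(b0,.09,.055,.08),sel(b0,.09,.041,.054)]:
        print(" tall",len(q),q.round(3)[:12].tolist(),q.mean(0) if len(q) else 0)
f=np.load("pics/top0.npz")["image"][:,:,::-1]
a=cv2.resize(f[150:220,170:260],None,fx=6,fy=6,interpolation=2);b=cv2.resize(f[218:288,280:330],None,fx=5,fy=6,interpolation=2)
cv2.imwrite("pics/crop1.png",np.hstack([a,b]))
E
```

```text
lens px [ 0.6068839  -0.00466944  0.1332502 ] block px [ 0.44421991 -0.255271    0.04887089] table [ 0.320662   -0.07464723  0.00442449]
top lens top 357 [ 0.61160816 -0.00072658  0.13149031] [ 6.12257994e-01 -4.42805591e-04  1.31932298e-01] [0.05132336 0.05015632 0.0137412 ]
 tongue 163 [ 0.58195202 -0.09181997  0.0297704 ] [0.0388673  0.04103566 0.01221955] dir -1.885532472226002 far 0.11461398275292482
 block 652 ((446.2807312011719, -260.15631103515625), (135.3372802734375, 36.86996078491211), 15.441044807434082) 0.029840024759267288
 tall 32 [[0.408, -0.268, 0.064], [0.408, -0.27, 0.065], [0.408, -0.272, 0.067], [0.408, -0.275, 0.064], [0.405, -0.265, 0.065], [0.406, -0.267, 0.071], [0.406, -0.27, 0.068], [0.406, -0.272, 0.068], [0.406, -0.275, 0.064], [0.406, -0.277, 0.068], [0.403, -0.265, 0.068], [0.403, -0.267, 0.069]] [ 0.40205021 -0.27112978  0.0666249 ]
 tall 97 [[0.499, -0.243, 0.045], [0.499, -0.245, 0.048], [0.498, -0.247, 0.051], [0.499, -0.25, 0.047], [0.499, -0.253, 0.044], [0.496, -0.24, 0.045], [0.496, -0.243, 0.045], [0.496, -0.245, 0.051], [0.496, -0.248, 0.045]
[... 471 characters left out ...]
64459228516) 0.029622119038542432
 tall 42 [[0.403, -0.265, 0.068], [0.398, -0.269, 0.068], [0.4, -0.271, 0.069], [0.402, -0.27, 0.068], [0.405, -0.271, 0.069], [0.407, -0.268, 0.066], [0.397, -0.272, 0.068], [0.4, -0.271, 0.067], [0.402, -0.273, 0.068], [0.405, -0.271, 0.066], [0.407, -0.277, 0.07], [0.409, -0.269, 0.064]] [ 0.40239346 -0.27472925  0.06345212]
 tall 110 [[0.489, -0.239, 0.049], [0.492, -0.236, 0.046], [0.494, -0.239, 0.048], [0.497, -0.237, 0.046], [0.499, -0.237, 0.047], [0.483, -0.244, 0.049], [0.485, -0.244, 0.049], [0.488, -0.242, 0.048], [0.491, -0.243, 0.048], [0.493, -0.244, 0.048], [0.495, -0.246, 0.049], [0.498, -0.245, 0.048]] [ 0.45628405 -0.25998484  0.04704097]
```

View pics/crop1.png

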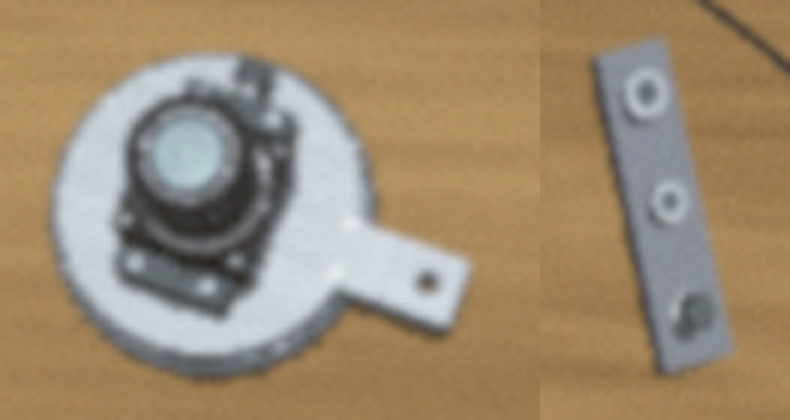

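```bash
python3 - <<'E'
from h import *
from plant import robot
f=np.load("pics/top0.npz");f={k:f[k] for k in f}
K=np.array([[f["fx"],0,f["cx"]],[0,f["fy"],f["cy"]],[0,0,1]])
n=cv2.undistortPoints(np.array([[[240.9,196.6]]]),K,f["dist_coeffs"])[0,0]
C=-f["R"].T@f["t"];d=f["R"].T@np.array([*n,1]);print("hole",C+d*(.03-C[2])/d[2])
x,y,yaw=.4021,-.2722,.267
print(robot.inverse_kinematics([x,y,.048],[np.pi,0,yaw]))
robot.move_straight([.154,.657,.32])
robot.goto([x,y,.2],[np.pi,0,yaw]);robot.grip(.5,40)
robot.move_straight([x,y,.048],contact_N=8,vel=.12)
s=robot.sense();print(s["t"],s["tcp_pos"],s["wrist_force"])
robot.grip(0,50);s=robot.sense();print(s["opening"],s["gripper_force"],s["wrist_force"],s["joint_pos"])
robot.move_straight([x,y,.14],vel=.12)
s=robot.sense();print(s["t"],s["opening"],s["gripper_force"],s["tcp_pos"],s["tcp_rot"])
for k in("top","side"):
    g=robot.grab_frame(k);np.savez(f"pics/{k}1.npz",**g);W=cloud(g)
    m=(np.hypot(W[...,0]-x,W[...,1]-y)<.02)&(W[...,2]<.13)&(W[...,2]>.08);print(k,m.sum(),W[m].mean(0),W[m].min(0),W[m].max(0))
a=g["image"][160:270,150:250,::-1];cv2.imwrite("pics/c2.png",cv2.resize(a,None,fx=5,fy=5))
E
```

```text
hole [ 0.58190148 -0.09441515  0.03      ]
[-0.28690581  0.73946565  1.10647319  2.18276688 -0.94946251  0.83462346
  0.13771926]
6.0583 [ 0.40252146 -0.27249143  0.04854269] [ 0.45864033 -0.62287155 -0.24362709]
0.14141577646240688 48.78101453126874 [-1.7708451   0.37367843  4.61046036] [-0.02823696  0.52908743  0.68973108  2.17116944 -0.57932706  0.62790977
 -0.22650915]
7.35 0.13994886286112576 48.6501801176928 [ 0.40170844 -0.271714    0.13942613] [-3.14068026e+00  8.83591623e-04  2.67225307e-01]<stdin>:18: RuntimeWarning: Mean of empty slice.
  ret = um.true_divide(
Traceback (most recent call last):
ValueError: zero-size array to reduction operation minimum which has no identity
```

```bash
python3 - <<'E'
from h import *
from plant import robot
x,y=.5815,-.095;yaw=.267
robot.move_straight([.402,-.272,.16]);robot.move_straight([x,y,.16],vel=.2);robot.move_straight([x,y,.085],vel=.12)
robot.sleep(.3);s=robot.sense();print(s["t"],s["opening"],s["tcp_pos"],s["joint_pos"])
out=[]
for k in("side","top"):
    g=robot.grab_frame(k);np.savez(f"pics/{k}1.npz",**g);K=np.array([[g["fx"],0,g["cx"]],[0,g["fy"],g["cy"]],[0,0,1]])
    for z in(.041,.067,.03):
        p=cv2.projectPoints(np.array([[s["tcp_pos"][0],s["tcp_pos"][1],z]]),cv2.Rodrigues(g["R"])[0],g["t"],K,g["dist_coeffs"])[0].ravel();print(k,z,p)
    u,v=int(p[0]),int(p[1]);out.append(cv2.resize(g["image"][v-40:v+25,u-32:u+33,::-1],(400,400),interpolation=2));print("crop",u-32,v-40)
cv2.imwrite("pics/c2.png",np.hstack(out))
E
```

```text
10.1667 0.14660615873918792 [ 0.58182709 -0.09498788  0.08555943] [-0.4295566   0.60883477  0.72177539  1.91403225 -0.5425967   0.82177306
 -0.71868371]
side 0.041 [248.91553785 205.20567931]
side 0.067 [249.0332954  197.06463372]
side 0.03 [248.86647056 208.60439143]
crop 216 168
top 0.041 [241.11296534 195.94571048]
top 0.067 [241.09308093 194.26199425]
top 0.03 [241.12110428 196.63488363]
crop 209 156
```

View pics/c2.png

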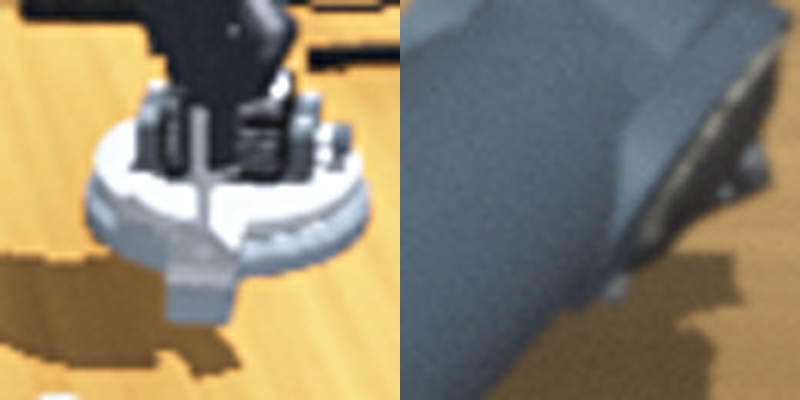

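The side crop shows the pin vertical at column 203 (image column 249.0, as predicted), centred over the tongue (columns 168–240). I'm lowering it.

```bash
python3 - <<'E'
from plant import robot
x,y=.5815,-.095
c=robot.move_straight([x,y,.046],vel=.03,contact_N=12)
s=robot.sense();print(c,s["t"],s["tcp_pos"],s["wrist_force"],s["torque"],s["opening"])
E
```

```text
True 11.4083 [ 0.58231416 -0.09509402  0.04843468] [ 0.33212365 -0.20209515  3.94684373] [ 0.03275045 -0.01694809 -0.03735418] 0.1402555394800199
```

```bash
python3 - <<'E'
from h import *
from plant import robot
x,y=.5815,-.095
c=robot.move_straight([x,y,.045],vel=.03,contact_N=15)
s=robot.sense();print(c,s["t"],s["tcp_pos"],s["wrist_force"])
robot.grip(.45);robot.move_straight([x,y,.19],vel=.2)
robot.move_straight([.55,-.2,.2],vel=.3)
for k in("side","top"):
    g=robot.grab_frame(k);np.savez(f"pics/{k}2.npz",**g);W=cloud(g)
    d=np.hypot(W[...,0]-.5818,W[...,1]+.095);m=(d<.02)&(W[...,2]>.045)&(W[...,2]<.09);print(k,m.sum(),W[m].mean(0).round(4) if m.any() else 0,W[m][:,2].max() if m.any() else 0)
    d=np.hypot(W[...,0]-.612,W[...,1]);m=(d<.05)&(W[...,2]>.126)&(W[...,2]<.145);q=W[m];
    if len(q):print("lens",len(q),((q.max(0)+q.min(0))/2).round(4),np.ptp(q,0).round(4),circ(q) if 0 else "")
    if k=="top":cv2.imwrite("pics/c3.png",cv2.resize(g["image"][150:220,170:260,::-1],None,fx=6,fy=6,interpolation=2))
s=robot.sense();print(s["t"])
for y0 in np.arange(-3,3.2,.3):
    r=[robot.inverse_kinematics([.612,-.001,.1],[np.pi,0,y0-a]) for a in(0,.8,1.7)]
    print(round(y0,1),[None if q is None else q.round(2).tolist() for q in r])
E
```

```text
False 11.6583 [ 0.58293633 -0.09529037  0.0481543 ] [-4.65279612  2.58700105 22.2091333 ]
side 44 [ 0.581  -0.0987  0.0587] 0.06895501661727761
lens 38 [ 0.6259 -0.0079  0.1309] [0.0254 0.0362 0.0094] 
top 35 [ 0.5798 -0.0959  0.0643] 0.07122086871045931
lens 342 [ 6.132e-01 -1.000e-04  1.325e-01] [0.049 0.05  0.013] 
13.5167
-3.0 [[-0.09, 0.52, 0.03, 1.82, -0.02, 0.8, 1.66], [-0.22, 0.52, 0.21, 1.83, -0.15, 0.8, 0.97], [-0.38, 0.55, 0.42, 1.84, -0.3, 0.82, 0.21]]
-2.7 [[0.61, 0.75, -0.99, 1.78, 0.73, 1.03, 1.34], [-0.17, 0.52, 0.14, 1.83, -0.1, 0.8, 1.23], [-0.32, 0.54, 0.35, 1.84, -0.24, 0.81, 0.46]]
-2.4 [[0.69, 0.86, -1.18, 1.77, 0.88, 1.15, 1.53], [-0.12, 0.52, 0.07, 1.82, -0.05, 0.8, 1.49], [-0.27, 0.53, 0.28, 1.83, -0.19, 0.81, 0.72]]
-2.1 [[0.69, 0.86, -1.18, 1.77, 0.88, 1.15, 1.83], [-0.07, 0.52, 0.01, 1.82, -0.01, 0.8, 1.75], [-0.22, 0.52, 0.21, 1.83, -0.15, 0.8, 0.97]]
-1.8 [[-0.82, 0.88, 1.21, 1.86, -0.93, 1.11, -2.62], [0.69, 0.86, -1.18, 1.77, 0.88, 1.15, 1.33], [-0.17, 0.52, 0.14, 1.83, -0.1, 0.8, 1.23]]
-1.5 [[-0.8, 0.84, 1.15, 1.86, -0.88, 1.07, -2.36], [0.69, 0.86, 
[... 1535 characters left out ...]
0.54, 0.37, 1.84, -0.26, 0.81, 0.39], [-0.47, 0.57, 0.56, 1.84, -0.4, 0.84, -0.28], [-0.61, 0.63, 0.77, 1.85, -0.56, 0.89, -1.04]]
2.1 [[-0.29, 0.53, 0.3, 1.83, -0.21, 0.81, 0.65], [-0.42, 0.56, 0.49, 1.84, -0.35, 0.83, -0.03], [-0.56, 0.61, 0.7, 1.85, -0.51, 0.87, -0.79]]
2.4 [[-0.24, 0.53, 0.23, 1.83, -0.16, 0.8, 0.9], [-0.37, 0.55, 0.42, 1.84, -0.29, 0.82, 0.22], [-0.52, 0.59, 0.63, 1.85, -0.45, 0.85, -0.53]]
2.7 [[-0.18, 0.52, 0.16, 1.83, -0.11, 0.8, 1.16], [-0.32, 0.54, 0.35, 1.84, -0.24, 0.81, 0.48], [-0.47, 0.57, 0.56, 1.84, -0.4, 0.84, -0.28]]
3.0 [[-0.13, 0.52, 0.09, 1.82, -0.06, 0.8, 1.42], [-0.27, 0.53, 0.28, 1.83, -0.19, 0.81, 0.73], [-0.42, 0.56, 0.49, 1.84, -0.35, 0.83, -0.03]]
```

View pics/c3.png

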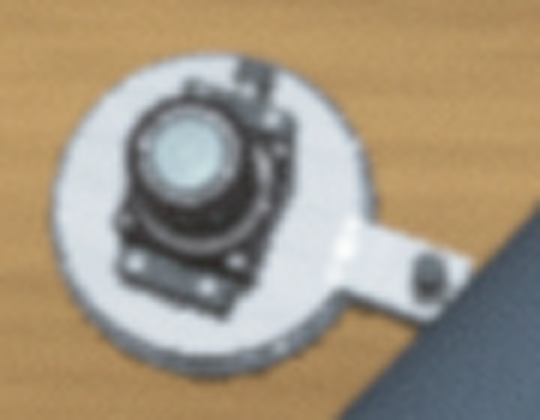

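Viewed: the pin stands upright in the lock hole at crop (430,275), and nothing else has changed. Its top is at about 0.069 m, so it is seated. Lens next.

```bash
cat > lens.py <<'E'
import numpy as np
from plant import robot
P=np.array([.6125,-.0005,.104])
def probe(yaw,z,n=4,d=.004):
    c=robot.move_straight([P[0],P[1],z-d],vel=.03,contact_N=n);s=robot.sense()
    print(round(yaw,2),c,round(s["t"],2),s["tcp_pos"].round(4),s["wrist_force"].round(1),s["torque"].round(2),round(s["opening"],3));return c,s
E
python3 - <<'E'
from lens import *
y0=2.1
robot.goto([*P[:2],.22],[np.pi,0,y0]);robot.grip(1.0,30);robot.move_straight(P,vel=.15,contact_N=10)
s=robot.sense();print(s["t"],s["tcp_pos"],s["wrist_force"])
robot.grip(0,30);s=robot.sense();print(s["t"],s["opening"],s["gripper_force"],s["tcp_pos"],s["wrist_force"])
probe(y0,P[2])
robot.move_straight(P,vel=.05,attitude=[np.pi,0,y0-.3])
probe(y0-.3,P[2])
E
```

```text
16.1167 [ 0.61325511 -0.00062191  0.10484145] [ 0.47792983 -0.45203561  0.23510962]
16.525 0.5990606965415429 30.43334126472473 [ 6.12838989e-01 -3.74671315e-04  1.05126611e-01] [-1.75142239  0.2539312   5.92450904]
2.1 True 16.73 [ 6.129e-01 -4.000e-04  1.047e-01] [-2.6  0.9 10.3] [ 0.1   0.63 -0.05] 0.597
1.8 True 17.39 [ 6.139e-01 -1.000e-04  1.047e-01] [-3.1  0.4  9. ] [0.04 0.66 0.01] 0.591
```

```bash
python3 - <<'E'
from lens import *
y=1.8
while y>.55:
    y-=.1
    robot.move_straight(P,vel=.05,attitude=[np.pi,0,y])
    c,s=probe(y,P[2])
    if s["tcp_pos"][2]<.1030: break
E
```

```text
1.7 True 17.85 [ 6.138e-01 -5.000e-04  1.015e-01] [ 4.1  2.6 -8.9] [ 0.41 -1.   -0.61] 0.599
```

```bash
python3 - <<'E'
from lens import *
robot.sleep(.3);s=robot.sense();print(s["tcp_pos"].round(4),s["wrist_force"].round(1),s["torque"].round(2),s["opening"],s["gripper_force"],s["tcp_rot"])
probe(1.7,.1015,6,.003)
s=robot.sense();print(s["wrist_force"])
E
```

```text
[ 6.138e-01 -2.000e-04  1.010e-01] [  4.9   2.6 -11.1] [ 0.48 -1.32 -0.7 ] 0.5966948180145308 33.18121254444122 [ 3.13892610e+00 -6.53113841e-04  1.69972442e+00]
1.7 True 18.36 [ 6.139e-01 -3.000e-04  1.002e-01] [0.4 0.2 0.6] [ 0.04 -0.07 -0.59] 0.599
[0.36955389 0.1625939  0.55354645]
```

```bash
python3 - <<'E'
from lens import *
y=1.7
for dy in(.03,.03,.03):
    s=robot.sense();z=s["tcp_pos"][2]-.0006
    if s["torque"][2]<-.15:
        y-=dy;robot.move_straight([*P[:2],z],vel=.05,attitude=[np.pi,0,y])
        s=robot.sense();print(y,s["torque"].round(2),s["wrist_force"].round(1),s["tcp_pos"].round(4))
c,s=probe(y,s["tcp_pos"][2],6,.006)
E
```

```text
1.67 [ 0.28 -0.83 -0.27] [3.3 1.  1.3] [ 6.135e-01 -3.000e-04  1.001e-01]
1.64 [ 0.32 -1.1  -0.03] [4. 1. 1.] [ 6.133e-01 -3.000e-04  9.970e-02]
1.64 True 19.07 [ 0.6135 -0.      0.0966] [-0.2 -0.2  3.8] [ 0.01  0.14 -0.05] 0.597
```

```bash
python3 - <<'E'
from lens import *
from h import *
robot.grip(0,60);s=robot.sense();print(s["tcp_pos"].round(4),s["wrist_force"].round(1),s["opening"])
for n in(6,6,6,8,8):
    c,s=probe(1.64,s["tcp_pos"][2],n,.006)
    if s["wrist_force"][2]>26:break
robot.sleep(.5);s=robot.sense();print(s["tcp_pos"].round(4),s["wrist_force"].round(1),s["torque"].round(2),s["gripper_force"],s["t"])
g=robot.grab_frame("side");np.savez("pics/side3.npz",**g)
cv2.imwrite("pics/c4.png",cv2.resize(g["image"][140:225,205:305,::-1],None,fx=6,fy=6,interpolation=2))
E
```

```text
[ 0.6139 -0.      0.0973] [-2.2 -0.2  3.9] 0.5937058510081699
1.64 True 19.52 [6.14e-01 1.00e-04 9.50e-02] [-2.7  0.8  7.3] [-0.06  0.44 -0.02] 0.593
1.64 True 19.73 [0.614  0.     0.0949] [-2.6  1.   7.5] [-0.07  0.44 -0.05] 0.59
1.64 True 19.93 [ 0.614  -0.      0.0949] [-1.6  0.3  8.2] [-0.11  0.61 -0.11] 0.595
1.64 True 20.14 [ 6.14e-01 -1.00e-04  9.49e-02] [-1.9  0.8  8.2] [-0.16  0.51 -0.06] 0.597
1.64 True 20.35 [ 6.14e-01 -1.00e-04  9.49e-02] [-1.9 -0.4  9.2] [-0.19  0.49 -0.07] 0.591
[ 6.14e-01 -1.00e-04  9.49e-02] [-2.6  0.2  9.1] [-0.27  0.59 -0.05] 62.159336786717176 20.85
```

View pics/c4.png

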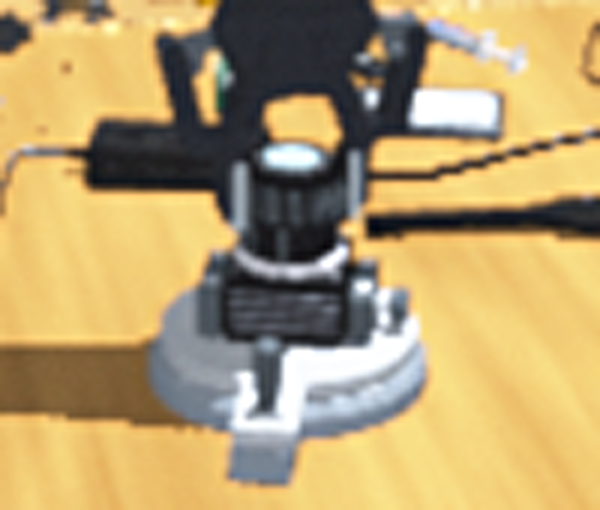

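The lens is gripped upright and the pin is in the tongue at crop (265,370). I'm now pushing by position steps.

```bash
python3 - <<'E'
from lens import *
for z in np.arange(.0935,.0855,-.001):
    robot.move_straight([.6128,-.0005,z],vel=.02);robot.sleep(.15);s=robot.sense()
    print(round(z,4),s["tcp_pos"].round(4),s["wrist_force"].round(1),s["torque"].round(2),round(s["t"],1))
    if s["wrist_force"][2]>28:break
E
```

```text
0.0935 [ 6.139e-01 -2.000e-04  9.490e-02] [-1.1  0.6  9.6] [ 0.02  0.36 -0.05] 21.3
0.0925 [ 0.6139 -0.      0.0947] [-2.6  2.  14.6] [ 0.1   0.75 -0.08] 21.7
0.0915 [6.14e-01 1.00e-04 9.46e-02] [-5.2  1.4 20.3] [ 0.16  1.29 -0.09] 22.1
0.0905 [6.14e-01 1.00e-04 9.45e-02] [-7.3  2.9 25.7] [ 0.18  1.8  -0.05] 22.5
0.0895 [6.14e-01 2.00e-04 9.44e-02] [-9.8  3.4 32.7] [ 0.23  2.26 -0.03] 22.9
```

```bash
python3 - <<'E'
from h import *
from plant import robot
def an(g):
    W=cloud(g);I=g["image"].astype(int);hsv=cv2.cvtColor(g["image"],cv2.COLOR_RGB2HSV)
    d=np.hypot(W[...,0]-.613,W[...,1]);m=(d<.024)&(W[...,2]>.105)&(I.sum(-1)>380)&(I[...,2]>I[...,0]+5)
    n,l,st,c=cv2.connectedComponentsWithStats(m.astype(np.uint8));i=1+np.argmax(st[1:,4]);m=l==i
    print(st[i],c[i].round(2),W[m].mean(0).round(4),np.median(W[m][:,2]).round(4))
Z=np.load("pics/side0.npz");an({k:Z[k] for k in Z})
for _ in range(3):
    g=robot.grab_frame("side");an(g)
s=robot.sense();print(s["t"],s["wrist_force"],s["tcp_pos"])
a=np.load("pics/side0.npz")["image"];f=lambda i:cv2.resize(i[150:200,232:276,::-1],(396,450),interpolation=0)
cv2.imwrite("pics/c5.png",np.hstack([f(a),f(g["image"])]))
E
```

```text
[247 161  13   5  52] [253.06 162.75] [ 0.6117 -0.0037  0.1328] 0.1328
[249 164  10   5  39] [253.28 165.9 ] [ 0.6127 -0.0029  0.1223] 0.1223
[249 164  10   5  38] [253.34 165.89] [ 0.613  -0.0026  0.1222] 0.1223
[249 164  10   5  38] [253.34 165.89] [ 0.613  -0.0027  0.1222] 0.1223
23.05 [-8.45681314  2.83103633 31.59376356] [6.13995855e-01 2.07861852e-04 9.43664568e-02]
```

View pics/c5.png

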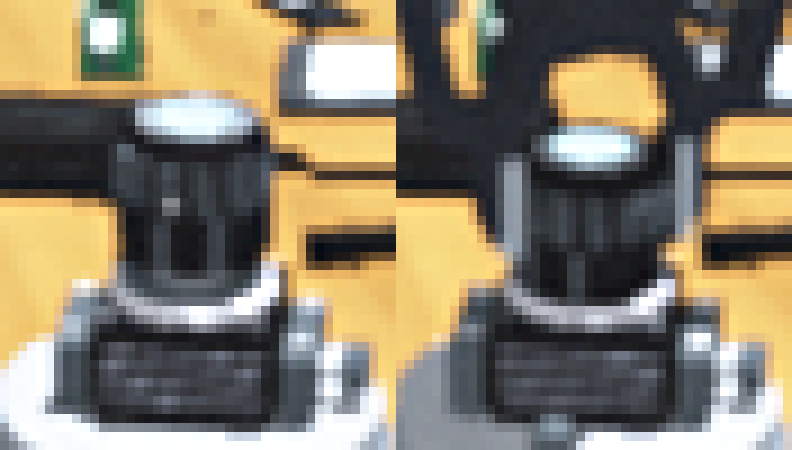

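The crop shows the glass disc lowered from row 118 to row 148 (about 10.5 mm by depth), with the lens firmly stopped against the seat and the dark gap above the flange closed up. Handing in.

```bash
python3 - <<'E'
from plant import robot
print(robot.close_job());s=robot.sense();print(s["t"],s["gripper_force"],s["wrist_force"])
E
```

```text
the job is handed in; nothing more can be done
None
the job is handed in; nothing more can be done
```

I handed the job in at about 23 s with the lock pin seated through both tongues and the lens over the pins, pushed down to a hard stop at about 31 N and still gripped at about 60 N; the camera shows it dropped about 10.5 of the 11 mm, and no verdict came back.

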